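# Blank off a rinse manifold with cam-lock couplings and tension its brace

## Robot

A 6-joint arm with a two-finger parallel gripper is mounted at the origin on a cart in front of the work surface, level with it; the furniture and walls round the work are solid. World frame = base frame: x ahead of the robot, y to its left, z up, the work surface at z = 0. Lengths are in m, angles in degrees, forces in N, time in s.
With the tool pointing down it reaches from about 0.375 to 0.75 m from the base axis. Payload 9 kg.
Tool frame: the origin (TCP) lies where the fingers leave the gripper's body, on its centre line; the fingertips stand 73 mm ahead of it and the grasp point (between the pads) lies 54 mm ahead of it (robot.tip_reach is the distance from the TCP to the fingertips, in m); z points along the fingers, y is the line along which they close (so a half turn about z gives the same grasp; the last joint's range is limited). The gripper opens to 85 mm and grips with 20 to 120 N. Pads are 22 mm wide; open, the fingers measure 114 mm over their backs; the gripper's body (76 mm by 85 mm) begins 54 mm behind the grasp point. The pads swing forward as they close: fully open they stand 13 mm farther back than shut.
Start: joints at [59.662, 5.964, 5.575, 89.605, 0, 77.527], TCP at [0.184, 0.571, 0.304] pointing down, gripper open.
Joint ranges: [-171.21, 171.21], [-48.23, 106.86], [-62.78, 66.21], [-105.2, 120.99], [-86.42, 89.51], [-180, 180]. Speed limits (degrees/s): [127.2, 127.2, 147.25, 180, 180, 180].

## Interface

Orientations are given as [roll, pitch, yaw] about the fixed x, y, z axes, in that order (R = Rz(yaw) Ry(pitch) Rx(roll)).
In Python, from plant import robot gives the robot as it stands. Calls block until the motion is done:
- robot.move_pose(position, orientation): joint-space move of the TCP to a pose.
- robot.line_to(position, vel=0.15, rotation=None, guard=None): straight line of the TCP; rotation=None keeps the orientation; vel is the mean speed in m/s. With guard (N) it stops when the force on the tool has changed by that much, and returns True; else False.
- robot.goto_joints(angles): joint-space move.
- robot.set_gripper(opening): finger opening in m; the grip force is fixed at half the most; returns when the fingers have stopped.
- robot.pause(seconds).
- robot.ik(position, orientation): joint angles nearest the present ones, or None.
- robot.observe(): the state.
- robot.grab_frame(name): name is "side" or "top" or "wrist"; returns the picture (420x560x3 uint8, blue, green, red); there is no depth.
- robot.get_calibration(name): a dict with "vertical_fov" (degrees; the focal length in pixels is half the picture's height over the tangent of half this angle, whatever the lens; pixels are square), "cx", "cy" (the principal point, pixels), "rvec" (rotation vector, rad) and "tvec" (3), from world to camera coordinates, as OpenCV has them. Camera axes: x right, y down, z forward; pixel columns grow to the right and rows downward; lengths in m; the calibration is good to about 2 mm. A picture is of the moment at which its call begins: read the wrist's pose just before it. get_calibration takes no time and is no camera call; for the wrist camera it gives the pose at the moment of the call.
A pose or a line that the arm cannot do raises robot.IKError and nothing moves.
- robot.job_done(): hands the job in; it is judged then, once.
The state is a dict: "time": time; "q": joint angles; "qvel": joint speeds; "joint_torque": joint torques, N m; "tool_pos": TCP position; "tcp_rot": TCP orientation; "ft_force": force on the tool from outside, world axes, zero at the start; "torque": the same for the moment, N m; "gripper_width": finger opening in m; "gripper_force": force on a finger pad.
Only numpy, scipy, OpenCV 4.12 (cv2) and the standard library are available. Lean on these libraries where they do the work, as an engineer would, in place of code of your own. Each camera call takes 0.05 s, during which the arm holds its last target. There are 200 camera calls.

## Task

Blank off the manifold: put every loose coupling upright on an adaptor of its own, push it down until its seal ring stops fully home, and swing both of its cam arms fully down. When all of them are locked, tighten the manifold's brace by turning the turnbuckle with its tommy bars, the ends on your side going down, until it comes hard against its stop. Leave the vial, the beaker and the carton of wipes where they are.

Things in the scene. Friction and masses are not known exactly. Their poses are not given: they have to be found in the camera images.
- manifold: Fixed steel manifold on a 165 x 290 x 8 mm plate that lies on a 2 mm bench mat. Origin: centre of the plate's underside, 2 mm above the worktop; x points away from the robot, y to the left along the row of ports, z up. The block (44 x 208 mm, top at z = 45 mm) carries three upright grooved adaptors at x = 30 mm, y = +74, 0, -74 mm; the brace lies along the near side at x = -75 mm.
- port_1 (a point): Adaptor 1 (1 left, 2 middle, 3 right, seen from the robot): a point on its axis, 61 mm over the plate's underside, where the centre of a coupling's lower rim is when fully home. The post ends 36 mm above it: a lip 37 mm in diameter, 18 to 27 mm up, then a taper to 26 mm at the top; below the lip a 28 mm neck (the groove).
- seal_1 (a joint): Black seal ring round adaptor 1, 52 mm across: how far it is pushed down, in m. At 0 its top stands 6 mm above point port_1; at 0.006 it is at its stop, level with that point. A coupling's rim rests on it. Friction of 9 N holds it up under the coupling's weight and keeps it down once pushed.
- port_2 (a point): Adaptor 2 (1 left, 2 middle, 3 right, seen from the robot): a point on its axis, 61 mm over the plate's underside, where the centre of a coupling's lower rim is when fully home. The post ends 36 mm above it: a lip 37 mm in diameter, 18 to 27 mm up, then a taper to 26 mm at the top; below the lip a 28 mm neck (the groove).
- seal_2 (a joint): Black seal ring round adaptor 2, 52 mm across: how far it is pushed down, in m. At 0 its top stands 6 mm above point port_2; at 0.006 it is at its stop, level with that point. A coupling's rim rests on it. Friction of 9 N holds it up under the coupling's weight and keeps it down once pushed.
- port_3 (a point): Adaptor 3 (1 left, 2 middle, 3 right, seen from the robot): a point on its axis, 61 mm over the plate's underside, where the centre of a coupling's lower rim is when fully home. The post ends 36 mm above it: a lip 37 mm in diameter, 18 to 27 mm up, then a taper to 26 mm at the top; below the lip a 28 mm neck (the groove).
- seal_3 (a joint): Black seal ring round adaptor 3, 52 mm across: how far it is pushed down, in m. At 0 its top stands 6 mm above point port_3; at 0.006 it is at its stop, level with that point. A coupling's rim rests on it. Friction of 9 N holds it up under the coupling's weight and keeps it down once pushed.
- cap_1_grip (a point): Blanking coupling 1 (may be absent; all alike), about 0.5 kg, upright: aluminium bell 50 mm in diameter, 46 mm high, open below (bore 41 mm, 39 mm deep), with a round grip stub on top, 28 mm in diameter, 46 to 88 mm above the lower rim. This point: on the axis, 70 mm above the lower rim. z up; +x points to cam arm a, -x to arm b.
- cap_1_arm_a (a joint): Cam arm a of coupling 1 (+x side): pivot 25 mm from the axis, 13 mm above the rim; 49 long, 14 wide, 6 thick. 0: outward and 50 degrees up; 1.31: at its stop, 25 degrees below level. Stays where left. Pressing straight down 48 mm from the axis swings it fully, its top there ending 6 mm above the rim. Its cam grips under the lip; it cannot close on a coupling that stands too high.
- cap_1_arm_b (a joint): Cam arm b of coupling 1 (-x side): pivot 25 mm from the axis, 13 mm above the rim; 49 long, 14 wide, 6 thick. 0: outward and 50 degrees up; 1.31: at its stop, 25 degrees below level. Stays where left. Pressing straight down 48 mm from the axis swings it fully, its top there ending 6 mm above the rim. Its cam grips under the lip; it cannot close on a coupling that stands too high.
- cap_2_grip (a point): Blanking coupling 2 (may be absent; all alike), about 0.5 kg, upright: aluminium bell 50 mm in diameter, 46 mm high, open below (bore 41 mm, 39 mm deep), with a round grip stub on top, 28 mm in diameter, 46 to 88 mm above the lower rim. This point: on the axis, 70 mm above the lower rim. z up; +x points to cam arm a, -x to arm b.
- cap_2_arm_a (a joint): Cam arm a of coupling 2 (+x side): pivot 25 mm from the axis, 13 mm above the rim; 49 long, 14 wide, 6 thick. 0: outward and 50 degrees up; 1.31: at its stop, 25 degrees below level. Stays where left. Pressing straight down 48 mm from the axis swings it fully, its top there ending 6 mm above the rim. Its cam grips under the lip; it cannot close on a coupling that stands too high.
- cap_2_arm_b (a joint): Cam arm b of coupling 2 (-x side): pivot 25 mm from the axis, 13 mm above the rim; 49 long, 14 wide, 6 thick. 0: outward and 50 degrees up; 1.31: at its stop, 25 degrees below level. Stays where left. Pressing straight down 48 mm from the axis swings it fully, its top there ending 6 mm above the rim. Its cam grips under the lip; it cannot close on a coupling that stands too high.
- cap_3_grip (a point): Blanking coupling 3 (may be absent; all alike), about 0.5 kg, upright: aluminium bell 50 mm in diameter, 46 mm high, open below (bore 41 mm, 39 mm deep), with a round grip stub on top, 28 mm in diameter, 46 to 88 mm above the lower rim. This point: on the axis, 70 mm above the lower rim. z up; +x points to cam arm a, -x to arm b.
- cap_3_arm_a (a joint): Cam arm a of coupling 3 (+x side): pivot 25 mm from the axis, 13 mm above the rim; 49 long, 14 wide, 6 thick. 0: outward and 50 degrees up; 1.31: at its stop, 25 degrees below level. Stays where left. Pressing straight down 48 mm from the axis swings it fully, its top there ending 6 mm above the rim. Its cam grips under the lip; it cannot close on a coupling that stands too high.
- cap_3_arm_b (a joint): Cam arm b of coupling 3 (-x side): pivot 25 mm from the axis, 13 mm above the rim; 49 long, 14 wide, 6 thick. 0: outward and 50 degrees up; 1.31: at its stop, 25 degrees below level. Stays where left. Pressing straight down 48 mm from the axis swings it fully, its top there ending 6 mm above the rim. Its cam grips under the lip; it cannot close on a coupling that stands too high.
- brace_mid (a point): Middle of the turnbuckle (brace tensioner) on the near side: axis level along the manifold's y, 62 mm over the plate's underside; body 96 mm long, 25 mm thick. Two 8 mm tommy bars with ball ends cross it at right angles to each other, reaching 46 mm from the axis both ways: bar A at y = +32 mm (left), bar B at y = -32 mm. The point has the manifold's axes and does not turn.
- brace (a joint): Turn of the turnbuckle; grows as bar ends on the robot's side go down, which draws both end shoes in (1.6 mm per rad). Elevation of the robot-side end: bar A -value, bar B pi/2 - value (modulo pi). Starts at 0 to 0.9, hard stop at 8.3 = tight; 0.12 N m friction, stays. A fingertip 26 mm from the axis can push an end straight down from 45 degrees above level to 50 or more below; then the other bar is up.
- vial_1: Bystander: small capped vial, 23 x 23 x 52 mm; origin at the centre of its underside.
- beaker_250: Bystander: glass beaker, 71 mm wide, 93 mm high; origin at the centre of its underside.
- tissue_box: Bystander: low carton of wipes, 68 x 115 x 43 mm; origin at the centre of its underside.

How it is judged:
By the outcome, as a careful person would: the job done as asked, in the order asked, and still so for the second after the job is handed in, with the robot touching nothing.
Of cap_1, cap_2, cap_3 only 2 to 3 are there at a start; the rules pass over those that are not, and their reading is None.
At some moment in a run one of cap_1, cap_2, cap_3 may be knocked a few centimetres aside while the robot is not near it.
It also fails if it takes over 210 s, if anything falls off the work surface, if the arm or the gripper's body presses on something with over 40 N, if the wrist force passes 120 N, or if a joint passes its speed limit or range.

## Working session

There is one attempt and no reset: what is moved stays moved. The work goes in short steps, each a Python script; the robot and the scene stay as the last script left them, time stands still between calls to the robot, and variables do not carry over. Pictures are saved under pics/ and viewed, at most 14 in all, crops included, and the job is handed in when it is done.

```bash
ls; mkdir -p pics; python3 - <<'E'
from plant import robot
import cv2
for n in("top","side"):
    f=robot.grab_frame(n); cv2.imwrite(f"pics/{n}0.png",f)
    print(n,robot.get_calibration(n))
print(robot.observe())
E
```

```text
pics
top {'vertical_fov': 49.650803069707, 'cx': 277.37794879131866, 'cy': 218.8059278436498, 'rvec': array([ 2.12727737, -2.18973293,  0.1651459 ]), 'tvec': array([0.13261386, 0.57869859, 1.18204778])}
side {'vertical_fov': 55.37958466554986, 'cx': 285.29727130024514, 'cy': 210.34591257791303, 'rvec': array([ 2.33141838, -0.19520851,  0.09774456]), 'tvec': array([-0.53864223,  0.19396396,  1.02695138])}
{'time': 0.1, 'q': array([5.96616689e+01, 5.99441706e+00, 5.53129935e+00, 8.96050239e+01,
       1.69206831e-03, 7.75245087e+01]), 'qvel': array([ 0.00436639, -0.13231491,  0.09418986,  0.0827793 , -0.03378469,
       -0.04129587]), 'joint_torque': array([ 5.93289398e-03, -5.58207893e+01,  5.04721320e+01,  1.30426299e-02,
       -3.75344844e-04, -1.81543970e-05]), 'tool_pos': array([0.18393828, 0.57088351, 0.30320594]), 'tcp_rot': array([-1.79933833e+02, -1.63721982e-02,  1.62137150e+02]), 'ft_force': array([-0.07428858,  0.07609913,  0.15488375]), 'torque': array([0.02742238, 0.02781055, 0.05445709]), 'gripper_force': 0.0, 'gripper_width': 0.08548262022368854}
```

View pics/top0.png

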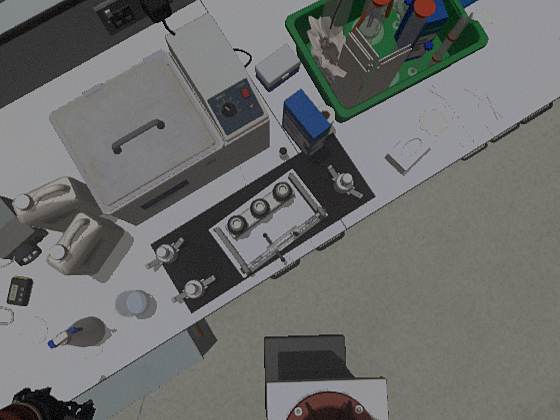

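View pics/side0.png

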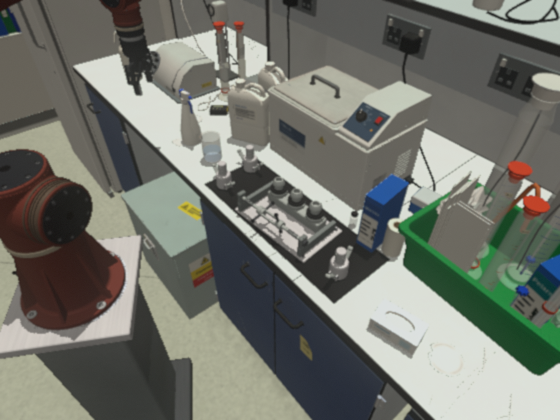

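Top view: three couplings with stub tops near (167,252), (195,287) and (346,180), ports near (237,223), (260,206) and (283,188), and the turnbuckle near (280,245). I'll enlarge the crop for better pixel positions.

```bash
cat > h.py <<'E'
import numpy as np, cv2
from plant import robot
def cal(n):
    c=robot.get_calibration(n); f=210/np.tan(np.radians(c["vertical_fov"])/2)
    R=cv2.Rodrigues(np.array(c["rvec"]))[0]
    return f,c["cx"],c["cy"],R,np.array(c["tvec"])
def ray(c,u,v,z):
    f,cx,cy,R,t=c; o=-R.T@t; d=R.T@np.array([(u-cx)/f,(v-cy)/f,1.]); return o+d*(z-o[2])/d[2]
def proj(c,p):
    f,cx,cy,R,t=c; q=R@np.array(p)+t; return np.array([cx+f*q[0]/q[2],cy+f*q[1]/q[2]])
E
python3 - <<'E'
from h import *
c=cal("top")
print("cam",-c[3].T@c[4])
for n,(u,v),z in [("p1",(237,223),.099),("p2",(260,206),.099),("p3",(283,188),.099),("cA",(167,252),.09),("cB",(195,287),.09),("cC",(346,180),.09)]: print(n,ray(c,u,v,z)[:2].round(4))
im=cv2.imread("pics/top0.png")[150:310,145:380]
cv2.imwrite("pics/c0.png",cv2.resize(im,None,fx=3.4,fy=3.4,interpolation=cv2.INTER_CUBIC))
E
```

```text
cam [0.41717472 0.13864733 1.2475807 ]
p1 [0.5661 0.2201]
p2 [0.6084 0.1605]
p3 [0.6538 0.1001]
cA [0.498  0.3996]
cB [0.408  0.3291]
cC [ 0.6725 -0.0654]
```

View pics/c0.png

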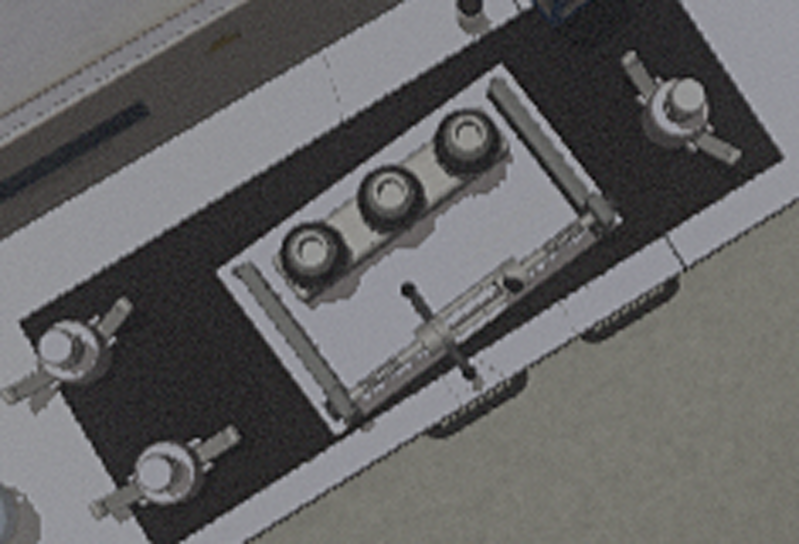

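Crop (3.4x): port tops are at (313,245), (390,190) and (467,132). Stub tops are at (55,349), (157,470) and (687,97), with arm tips visible on each coupling. Bar A is near level and bar B near vertical. Next I'll compute poses and take a wrist look over the manifold and over the first coupling.

```bash
cat >> h.py <<'E'
def look(name,pos,yaw,roll=(180,0)):
    robot.move_pose(pos,[*roll,yaw]); c=cal("wrist"); im=robot.grab_frame("wrist"); cv2.imwrite(f"pics/{name}.png",im)
    np.save(f"pics/{name}.npy",np.array([c[0],c[1],c[2],*c[3].ravel(),*c[4]])); return c,im
def load(name):
    a=np.load(f"pics/{name}.npy"); return a[0],a[1],a[2],a[3:12].reshape(3,3),a[12:]
E
python3 - <<'E'
from h import *
c=cal("top"); P=lambda x,y,z:ray(c,145+x/3.4,150+y/3.4,z)[:2]
w=cal("wrist"); o=robot.observe(); C=-w[3].T@w[4]
print("wrist cam offset",C-o["tool_pos"],"axis",w[3][2],"right",w[3][0])
p=[P(313,245,.099),P(390,190,.099),P(467,132,.099)]; print("ports",p)
d=p[0]-p[2]; yaw=np.degrees(np.arctan2(d[1],d[0]))-90; print("yaw",yaw,np.linalg.norm(d))
for n,s,a,b in [("A",(55,349),(125,305),(5,395)),("B",(157,470),(235,433),(97,510)),("C",(687,97),(630,60),(738,158))]:
    a=P(*a,.052);b=P(*b,.052);d=a-b; print(n,P(*s,.09),(a+b)/2,"yaw",np.degrees(np.arctan2(d[1],d[0])))
for y in(yaw,yaw-180,yaw+180): print(y,robot.ik([*p[1],.33],[180,0,y]))
c1,im=look("w0",[*(p[1]-.0*np.array([.8,.6])),.36],yaw+180 if robot.ik([*p[1],.36],[180,0,yaw+180]) is not None else yaw)
o=robot.observe(); C=-c1[3].T@c1[4]; print(o["tool_pos"],o["tcp_rot"],o["q"],"cam",C-o["tool_pos"],o["time"])
for q in p: print(proj(c1,[*q,.099]))
E
```

```text
wrist cam offset [-0.07941306  0.02522086  0.07114699] axis [ 0.30604081 -0.09984192 -0.94676851] right [ 0.30668117  0.95181149 -0.00123972]
ports [array([0.56853367, 0.21992421]), array([0.60870546, 0.16123349]), array([0.65164859, 0.10180335])]
yaw 35.131869298783 0.14443208322515214
A [0.49682222 0.41427977] [0.49859343 0.41543716] yaw -54.030895781137325
B [0.40518908 0.33874026] [0.40356557 0.33825102] yaw -62.4465936399889
C [ 0.67630979 -0.06833476] [ 0.67533014 -0.07209431] yaw 45.09741960950108
35.131869298783 [  2.95865855  11.75711555  14.63399129  92.87687573   0.
 147.82678925]
-144.868130701217 [  2.95865855  11.75711555  14.63399129  92.87687573   0.
 -32.17321075]
215.131869298783 [  2.95865855  11.75711555  14.63399129  92.87687573   0.
 -32.17321075]
[0.60843744 0.16200299 0.35999906] [ 1.79991059e+02  2.65909440e-03 -1.44825814e+02] [ 3.02805038e+00  1.26253187e+01  1.87684847e+01  9.61456719e+01
  8.98523381e-03 -3.21461355e+01] cam [-0.06827881 -0.04828868  0.07111266] 2.275
[349.10119133 180.3160955 ]
[279.00967566 179.39437956]
[206.73085833 180.23744352]
```

View pics/w0.png

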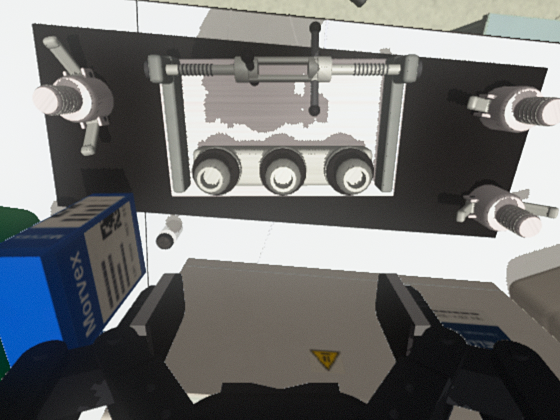

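Wrist view: port tops are at about (355,177), (284,178) and (211,178), about 5 px from my prediction. Bar A is near level at (315,68), bar B near vertical at (252,68), and all three couplings are standing. I'll refine the port centres by fitting circles, then go and look at coupling A.

```bash
cat >> h.py <<'E'
def circ(im,c,guess,z,rad,win=0.03,p2=12):
    """Hough circle of world radius rad at height z near guess (xy); returns pixel, world xy"""
    u,v=proj(c,[*guess,z]); D=(c[3]@np.array([*guess,z])+c[4])[2]; s=c[0]/D; r=rad*s; w=int(win*s+r); k=4
    x0,y0=max(int(u-w),0),max(int(v-w),0); cr=im[y0:int(v+w),x0:int(u+w)]
    g=cv2.GaussianBlur(cv2.resize(cv2.cvtColor(cr,cv2.COLOR_BGR2GRAY),None,fx=k,fy=k,interpolation=cv2.INTER_CUBIC),(0,0),2)
    h=cv2.HoughCircles(g,cv2.HOUGH_GRADIENT_ALT if 0 else cv2.HOUGH_GRADIENT,1.5,8,param1=80,param2=p2,minRadius=int(r*k*.88),maxRadius=int(r*k*1.12))
    if h is None: return []
    return [(x0+a/k-.375,y0+b/k-.375,rr/k,*ray(c,x0+a/k-.375,y0+b/k-.375,z)[:2].round(4)) for a,b,rr in h[0][:3]]
E
python3 - <<'E'
from h import *
c=load("w0"); im=cv2.imread("pics/w0.png")
for g in [(.5685,.2199),(.6087,.1612),(.6516,.1018)]:
    for r in circ(im,c,g,.099,.013,.012): print(np.round(r,4))
for n,u,v in[("p1",355,176),("p2",284,177),("p3",211,177.5)]: print(n,ray(c,u,v,.099)[:2])
c2,i2=look("wA",[.497,.414,.33],-54)
print(robot.observe()["q"])
for r in circ(i2,c2,(.497,.414),.09,.014): print("A",np.round(r,4))
a=cv2.resize(im[120:220,150:410],None,fx=3,fy=3); b=cv2.resize(i2,(780,585))
cv2.imwrite("pics/c1.png",np.vstack([a[:, :],b])[:885]); 
m=np.zeros((600,800,3),np.uint8); m[:225,:585]=cv2.resize(im[130:230,150:410],(585,225)); m[225:,:500]=cv2.resize(i2,(500,375)); cv2.imwrite("pics/c1.png",m)
E
```

```text
[3.563125e+02 1.794375e+02 1.320000e+01 5.636000e-01 2.253000e-01]
[3.548125e+02 1.771875e+02 1.402500e+01 5.627000e-01 2.226000e-01]
[3.585625e+02 1.764375e+02 1.320000e+01 5.599000e-01 2.252000e-01]
[2.826875e+02 1.784375e+02 1.301250e+01 6.057000e-01 1.637000e-01]
[2.868125e+02 1.773125e+02 1.361250e+01 6.024000e-01 1.664000e-01]
[2.785625e+02 1.773125e+02 1.402500e+01 6.072000e-01 1.596000e-01]
[2.084375e+02 1.783125e+02 1.192500e+01 6.489000e-01 1.022000e-01]
[2.088125e+02 1.809375e+02 1.402500e+01 6.511000e-01 1.039000e-01]
[2.103125e+02 1.790625e+02 1.237500e+01 6.485000e-01 1.041000e-01]
p1 [0.56160608 0.22197008]
p2 [0.60376422 0.16392725]
p3 [0.64671879 0.10385589]
[ 2.81609507e+01  1.49122847e+01  1.82531651e+01  9.33238737e+01
 -1.59924812e-02 -9.76793096e+01]
A [279.3125 183.9375  15.6      0.4975   0.4132]
A [277.0625 186.5625  13.5375   0.4977   0.4166]
A [278.5625 179.0625  13.8375   0.5008   0.4098]
```

View pics/c1.png

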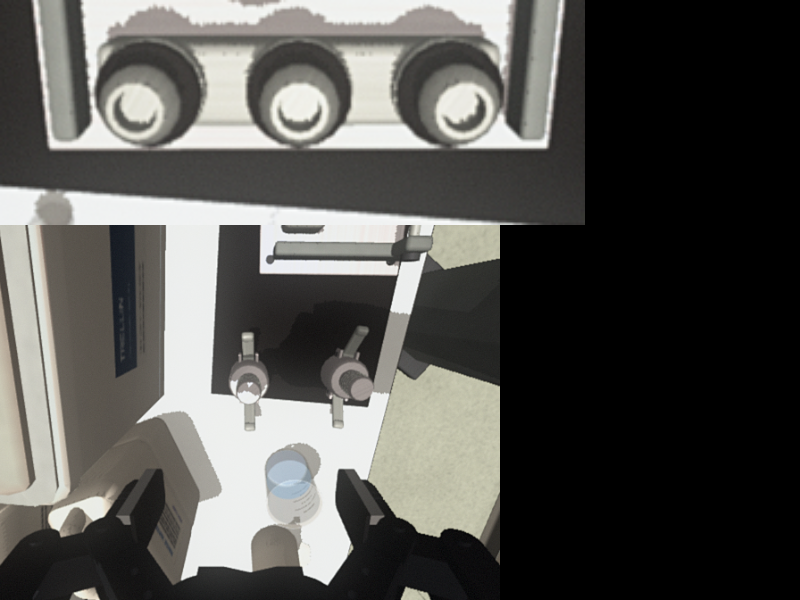

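Second panel: coupling A's stub top is near (279,187) and its arms line up with the image vertical. I'll take closer looks from the same relative height over each port and over A, so that camera bias cancels.

```bash
cat > m.py <<'E'
from h import *
def mont(items,fn,h=.028):
    m=[]
    for n,g,z in items:
        c=load(n); im=cv2.imread(f"pics/{n}.png"); u,v=proj(c,[*g,z]); D=(c[3]@np.array([*g,z])+c[4])[2]; w=h*c[0]/D*4/3; hh=w*.75
        M=np.float32([[200/w,0,200-u*200/w],[0,200/w,150-v*200/w]]); k=cv2.warpAffine(im,M,(400,300),flags=cv2.INTER_CUBIC)
        print(n,"px=",round(u-w,2),"+X*",round(w/200,4)," ",round(v-hh,2),"+Y*",round(w/200,4)); m.append(k)
    while len(m)<4: m.append(m[0]*0)
    cv2.imwrite(fn,np.vstack([np.hstack(m[:2]),np.hstack(m[2:4])]))
E
python3 - <<'E'
from m import *
A=(.4975,.4155)
look("cA",[*A,.24],-54)
ps=[(.5595,.2245),(.604,.1635),(.646,.104)]
it=[("cA",A,.09)]
for i,p in enumerate(ps):
    look(f"p{i+1}",[*p,.249],-145); it.append((f"p{i+1}",p,.099))
mont(it,"pics/c2.png"); print(robot.observe()["time"])
E
```

```text
cA px= 225.32 +X* 0.2654   178.58 +Y* 0.2654
p1 px= 226.74 +X* 0.265   176.84 +Y* 0.265
p2 px= 227.4 +X* 0.2662   178.48 +Y* 0.2662
p3 px= 226.42 +X* 0.2662   178.41 +Y* 0.2662
5.9917
```

View pics/c2.png

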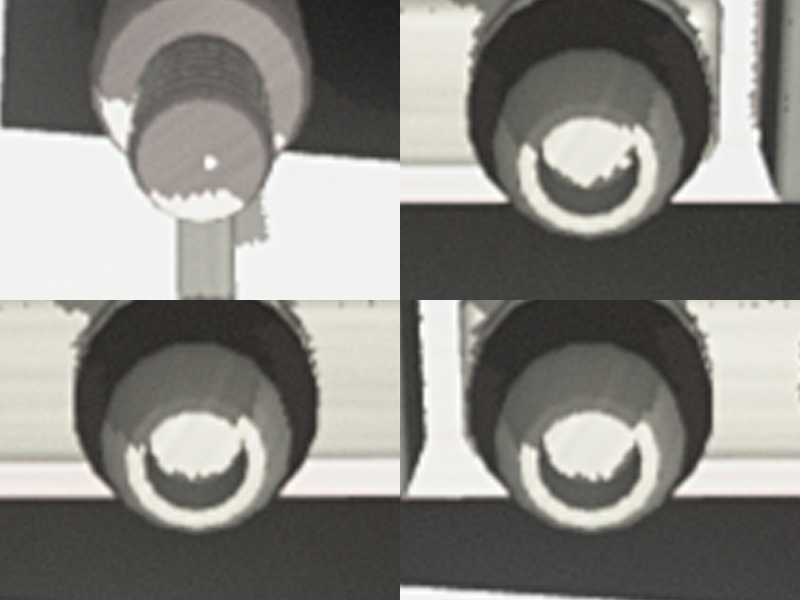

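Closer view: A's stub top is centred at panel (202,158). The port tops are at panel-local (188,173), (197,168) and (191.5,168). I'll convert these, fit the manifold pose and grasp A.

```bash
python3 - <<'E'
from m import *
def pt(n,a,s,b,X,Y,z): return ray(load(n),a+X*s,b+Y*s,z)[:2]
A=pt("cA",225.32,.2654,178.58,202,158,.09)
P=np.array([pt("p1",226.74,.265,176.84,188,173,.099),pt("p2",227.4,.2662,178.48,197,168,.099),pt("p3",226.42,.2662,178.41,191.5,168,.099)])
d=P[0]-P[2]; yaw=np.degrees(np.arctan2(d[1],d[0]))-90
m=P.mean(0); y=np.array([-np.sin(np.radians(yaw)),np.cos(np.radians(yaw))])
Q=np.array([m+.074*y,m,m-.074*y]); print("A",A,"P",P,"fit",Q,"len",np.linalg.norm(d),"yaw",yaw)
np.save("man.npy",np.array([*m,yaw]))
# grasp A
robot.move_pose([*A,.25],[180,0,-54])
robot.set_gripper(.06)
print(robot.line_to([*A,.127],vel=.12,guard=8), robot.observe()["tool_pos"])
robot.set_gripper(.015); o=robot.observe(); print(o["gripper_width"],o["gripper_force"],o["ft_force"],o["time"])
robot.line_to([*A,.33],vel=.15); o=robot.observe(); print(o["gripper_width"],o["ft_force"],o["torque"])
for s in(0,-180): print(robot.ik([*Q[0],.33],[180,0,yaw+s]))
E
```

```text
A [0.49625054 0.41658174] P [[0.56456626 0.22530881]
 [0.60727437 0.16510263]
 [0.64987047 0.10476516]] fit [[0.56449074 0.22546379]
 [0.60723703 0.16505887]
 [0.64998333 0.10465395]] len 0.14767389325683025 yaw 35.28560923511644
False [0.49677569 0.41686383 0.12809976]
0.026711987334681078 58.73500406742096 [0.66285068 0.55523031 4.21227549] 9.2417
0.026840658960834415 [ 0.75305728  0.78902606 -5.56559076] [-0.01563788 -0.01535582  0.02375134]
[  9.46178224   7.81489946  10.27951407  92.46461461   0.
 154.176173  ]
[  9.46178224   7.81489946  10.27951407  92.46461461   0.
 -25.823827  ]
```

```bash
cat >> m.py <<'E'
def man():
    x,y,w=np.load("man.npy"); t=np.radians(w); return np.array([x,y]),np.array([np.cos(t),np.sin(t)]),np.array([-np.sin(t),np.cos(t)]),w
def place(i,gz):
    """gz: TCP height at the grasp (rim then at .002). returns height at home"""
    m,X,Y,w=man(); p=m+(2-i)*.074*Y; off=gz-.002
    robot.move_pose([*p,.31],[180,0,w-180])
    if robot.line_to([*p,.063+.016+off],vel=.08,guard=10): print("HIT",robot.observe()["tool_pos"],robot.observe()["ft_force"]); return
    h=robot.line_to([*p,.061+off-.002],vel=.03,guard=45); robot.pause(.2); o=robot.observe(); print("push",h,"rim over home",o["tool_pos"][2]-off-.063,o["ft_force"],"xy err",o["tool_pos"][:2]-p)
E
python3 - <<'E'
from m import *
place(1,.1281); print(robot.observe()["time"],robot.observe()["gripper_width"])
E
```

```text
push False rim over home -0.000596305553730081 [-7.72817358 -1.7527378  21.69155893] xy err [0.00058873 0.00022681]
14.3667 0.026762367563933482
```

```bash
cat >> m.py <<'E'
from scipy.spatial.transform import Rotation as Rn
def press(i,s,r=.047,t=15,zend=.004,guard=50,X0=None):
    m,X,Y,w=man(); p=m+(2-i)*.074*Y+s*r*X; tt=np.radians(t); a=np.array([*(s*np.sin(tt)*X),np.cos(tt)])*robot.tip_reach
    f=lambda z:np.array([*p,z])+a
    robot.move_pose(f(.175),[180,-s*t,w-180]); robot.line_to(f(.125),vel=.15)
    h=robot.line_to(f(.063+zend),vel=.05,guard=guard); robot.pause(.15); o=robot.observe()
    print("arm",i,s,"stop",h,"tip over rim",(o["tool_pos"]-a)[2]-.063,o["ft_force"].round(1),o["time"])
    robot.line_to(f(.175),vel=.2)
def release_push(i):
    m,X,Y,w=man(); p=m+(2-i)*.074*Y
    robot.set_gripper(.05); z=robot.observe()["tool_pos"]; robot.line_to([*z[:2],.29],vel=.2); robot.set_gripper(0)
    robot.move_pose([*p,.245],[180,0,w-180])
    h=robot.line_to([*p,.218],vel=.03,guard=40); robot.pause(.15); o=robot.observe(); print("top push",h,"top z (want .151):",o["tool_pos"][2]-robot.tip_reach,o["ft_force"].round(1))
    robot.line_to([*p,.26],vel=.2)
E
python3 - <<'E'
from m import *
release_push(1)
press(1,1); press(1,-1)
m,X,Y,w=man(); p=m+.074*Y
look("l1",[*p,.30],w-180)
mont([("l1",p,.10)],"pics/c3.png",h=.09)
cv2.imwrite("pics/c3.png",cv2.imread("pics/c3.png")[:300,:400])
E
```

```text
top push False top z (want .151): 0.15072368384684487 [-8.7 -1.6 32.5]
arm 1 1 stop False tip over rim 0.006163523619907116 [-2.2  0.1 15.1] 20.4583
arm 1 -1 stop False tip over rim 0.005072404498278879 [-9.9 -4.3 14.8] 24.35
l1 px= 135.84 +X* 0.7164   91.59 +Y* 0.7164
```

View pics/c3.png

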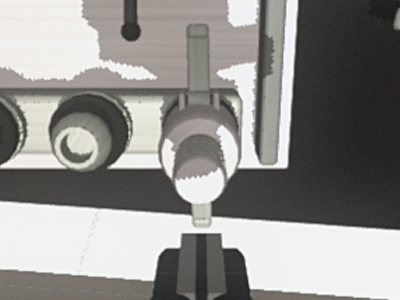

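The picture shows coupling 1 seated at port 1, with both arms lying out and down. I'll re-press them deeper to confirm they're at the stop, then look at coupling B.

```bash
python3 - <<'E'
from m import *
press(1,1,zend=-.002); press(1,-1,zend=-.002)
B=(.4045,.340)
robot.set_gripper(.06)
look("cB",[*B,.25],-62); mont([("cB",B,.09)],"pics/c4.png",h=.05)
cv2.imwrite("pics/c4.png",cv2.imread("pics/c4.png")[:300,:400]); print(robot.observe()["time"])
E
```

```text
arm 1 1 stop False tip over rim 0.004076788215167812 [-3.8  2.8 33.4] 28.575
arm 1 -1 stop True tip over rim 0.00415163607605927 [-5.9 -3.3 13.6] 32.3417
cB px= 187.98 +X* 0.4568   144.8 +Y* 0.4568
34.6833
```

View pics/c4.png

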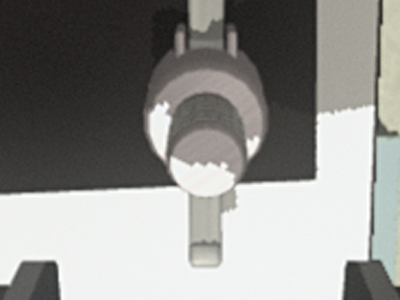

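Coupling B's stub top is at panel (206.5,162) and its arms are vertical in the image, so the yaw is right. Grasping B and placing it on port 2.

```bash
cat >> m.py <<'E'
def grasp(P,yaw):
    robot.set_gripper(.06); robot.move_pose([*P,.25],[180,0,yaw])
    h=robot.line_to([*P,.127],vel=.12,guard=8); 
    robot.set_gripper(.015); o=robot.observe(); gz=o["tool_pos"][2]; print("grasp",h,gz,o["gripper_width"],o["gripper_force"])
    robot.line_to([*P,.33],vel=.2); o=robot.observe(); print("lift",o["gripper_width"],o["ft_force"].round(1)); return gz
E
python3 - <<'E'
from m import *
B=ray(load("cB"),187.98+206.5*.4568,144.8+162*.4568,.09)[:2]; print(B)
gz=grasp(B,-62); place(2,gz); release_push(2)
press(2,1,zend=-.001); press(2,-1,zend=-.001)
C=(.676,-.068); robot.set_gripper(.06)
q=robot.ik([*C,.26],[180,0,-135]); print(q)
look("cC",[*C,.26],-135); mont([("cC",C,.09),("cC",C,.063)],"pics/c5.png",h=.05)
cv2.imwrite("pics/c5.png",cv2.imread("pics/c5.png")[:300,:400]); print(robot.observe()["time"])
E
```

```text
[0.40057301 0.34276171]
grasp False 0.12775420449309471 0.02635019640868383 58.79726707935333
lift 0.026295757310345873 [-0.7  0.1 -4.9]
push False rim over home -0.00024601357732009776 [-8.71439945 -1.11915854 22.62853809] xy err [0.00065649 0.00028485]
top push False top z (want .151): 0.1507396273215234 [-8.  -0.5 30.7]
arm 2 1 stop False tip over rim 0.00439133616718522 [-1.7  1.5 31. ] 47.625
arm 2 -1 stop True tip over rim 0.00455765429950207 [-8.  -1.  14.6] 51.3917
[-16.74090857  19.91058133  16.86110584  86.95052451   0.
 -61.74090857]
cC px= 190.64 +X* 0.44   142.3 +Y* 0.44
cC px= 198.74 +X* 0.3999   137.74 +Y* 0.3999
53.6583
```

View pics/c5.png

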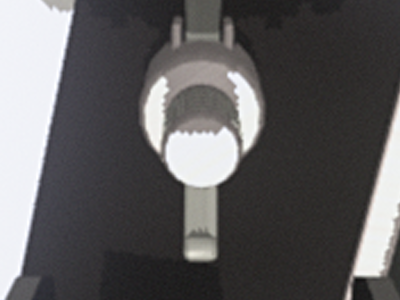

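C's stub top is at panel (202.5,153) with its arms vertical. Grasping C, placing it on port 3 and locking it.

```bash
python3 - <<'E'
from m import *
C=ray(load("cC"),190.64+202.5*.44,142.3+153*.44,.09)[:2]; print(C)
gz=grasp(C,-135); place(3,gz); release_push(3)
press(3,1,zend=-.001); press(3,-1,zend=-.001)
m,X,Y,w=man()
look("l3",[*m,.36],w-180); print(robot.observe()["time"])
E
```

```text
[ 0.67616211 -0.0666555 ]
grasp False 0.12790925455864363 0.0267479388239892 59.0271520614624
lift 0.026853804385706136 [ 0.4  0.4 -5.4]
push False rim over home -0.0003027894853860347 [-8.36937547 -0.07062557 21.40951881] xy err [0.00056614 0.00017424]
top push False top z (want .151): 0.1507628319910857 [-7.4 -0.5 30.5]
arm 3 1 stop False tip over rim 0.005559265752622319 [-22.9  -6.4  37.6] 66.3333
arm 3 -1 stop True tip over rim 0.004792483014323987 [-13.5  -2.   20.9] 70.1167
71.5833
```

View pics/l3.png

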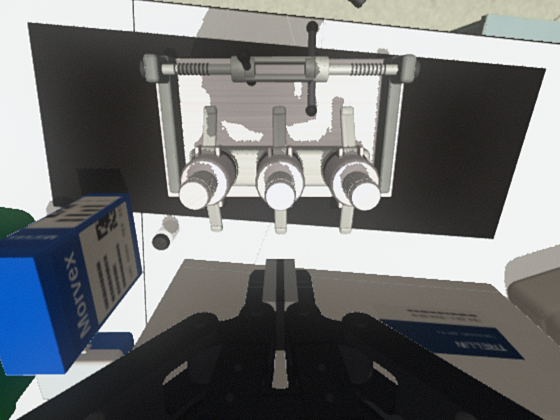

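The picture shows all three couplings seated with their arms folded out: near tips around (210,110), (279,110) and (347,110). The turnbuckle is still at about 0, with bar A at (313,68) level. Arm 3a stopped slightly higher than the others, so I'll press it again and then start on the brace.

```bash
cat >> m.py <<'E'
def bar(y,zend=-.020,guard=35,r=.026):
    m,X,Y,w=man(); p=m-(.105+r)*X+y*Y; T=robot.tip_reach
    robot.move_pose([*p,.135+T],[180,0,w-180])
    h=robot.line_to([*p,.064+zend+T],vel=.06,guard=guard); robot.pause(.1); o=robot.observe()
    print("bar",y,"stop",h,"tip rel axis",o["tool_pos"][2]-T-.064,o["ft_force"].round(1),o["time"]); robot.line_to([*p,.135+T],vel=.2)
E
python3 - <<'E'
from m import *
press(3,1,r=.045,zend=-.002); press(3,1,r=.048,t=20,zend=-.001)
m,X,Y,w=man(); print(ray(load("l3"),282,69,.0765)[:2],m-.105*X)
bar(.032); bar(-.032)
look("b1",[*(m-.08*X),.33],w-180); print(robot.observe()["time"])
cv2.imwrite("pics/c6.png",cv2.resize(cv2.imread("pics/b1.png")[60:300,100:460],(720,480)))
E
```

```text
arm 3 1 stop False tip over rim 0.0047884497229316175 [-4.1  3.7 32.8] 74.4583Traceback (most recent call last):
  File "<stdin>", line 2, in <module>
  File "m.py", line 22, in press
    robot.move_pose(f(.175),[180,-s*t,w-180]); robot.line_to(f(.125),vel=.15)
    ~~~~~~~~~~~~~~~^^^^^^^^^^^^^^^^^^^^^^^^^^
plant.IKError: the arm cannot take that pose within its joint ranges
```

At r = 45 mm the tip stopped at 4.8 mm under 33 N, which matches the stop on the other couplings. On to the brace.

```bash
python3 - <<'E'
from m import *
m,X,Y,w=man(); print(ray(load("l3"),282,69,.0765)[:2],m-.105*X)
bar(.032); bar(-.032)
look("b1",[*(m-.08*X),.33],w-180); print(robot.observe()["time"])
cv2.imwrite("pics/c6.png",cv2.resize(cv2.imread("pics/b1.png")[60:300,100:460],(720,480)))
E
```

```text
[0.51943429 0.10585347] [0.52152735 0.10440534]
bar 0.032 stop False tip rel axis -0.02002282706110599 [-2.  -2.2  3.6] 78.3
bar -0.032 stop False tip rel axis -0.02027686927323491 [-2.5 -1.9  1.7] 81.0417
82.3083
```

View pics/c6.png

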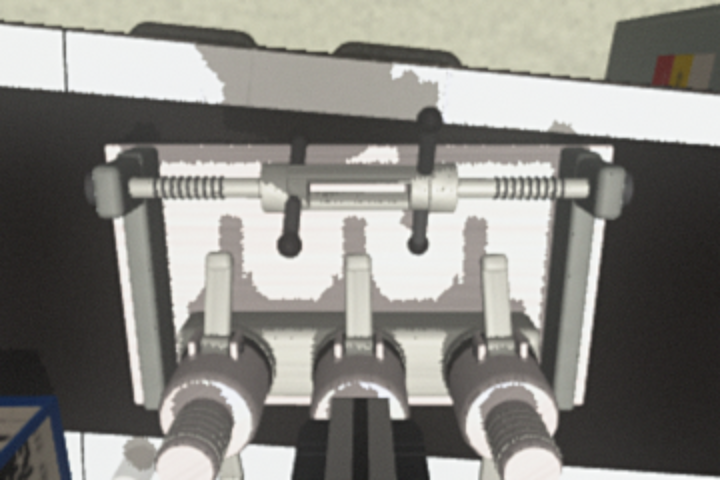

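The bars turned as planned: bar B's near end, top at (300,150), is down, and bar A's near end, ball at (428,120), is up. Continuing to alternate until it hits the stop.

```bash
python3 - <<'E'
from m import *
for y in(.032,-.032,.032,-.032): bar(y)
bar(-.032,guard=45); 
m,X,Y,w=man(); look("b2",[*(m-.08*X),.33],w-180); print(robot.observe()["time"])
cv2.imwrite("pics/c7.png",cv2.resize(cv2.imread("pics/b2.png")[60:300,100:460],(720,480)))
E
```

```text
bar 0.032 stop False tip rel axis -0.020277852587843703 [-1.6 -1.4  1.3] 84.6833
bar -0.032 stop False tip rel axis -0.020274734704248537 [-2.9 -2.2  1.3] 87.425
bar 0.032 stop False tip rel axis -0.020291174659265207 [-2.6 -1.6  1.2] 90.1667
bar -0.032 stop True tip rel axis -0.005523311634006017 [-6.7 -0.3 15.6] 92.425
bar -0.032 stop True tip rel axis -0.005307176309130968 [-7.7  0.1 17.2] 94.5
95.7
```

View pics/c7.png

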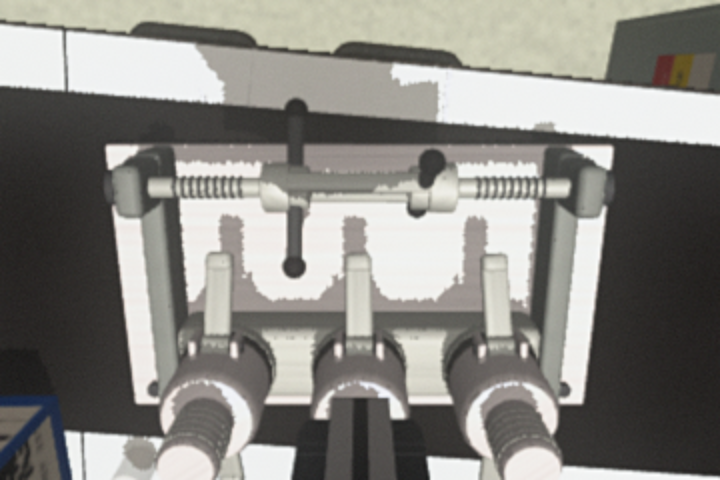

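The brace hit its stop hard twice at the same height. Bar B's near end, ball at (295,105), is slightly below level and bar A's, ball at (432,160), is steeply up, as expected at 8.3 rad. The shoes have drawn in and the arms are still down. Handing in.

```bash
python3 -c "
from plant import robot
print(robot.job_done())"
```

```text
the job is handed in; nothing more can be done
None
```

I've handed in the job: all three couplings are seated fully home with both cam arms down, the brace was then tightened to its hard stop, and the vial, beaker and carton were left alone (about 96 s used; the hand-in returned no verdict).

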